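Refit the weighing tray of a kitchen scale

TASK

Lift the steel weighing tray off the drying mat by its handle and refit it on the kitchen scale so that all three ball feet are fully home: the red-dot foot down in the red-ringed cone, the yellow-dot foot down in the yellow-edged groove, the blue-dot foot on the blue flat. The seats are not exactly where the scale's pose suggests, so feel for them, and be gentle: the load cell under the seats must never take a hard press or knock (25 N at most). Let go of the tray at the end and leave everything else where it stands.

Things in the scene. Friction and masses are not known exactly. Their poses are not given: they have to be found in the camera images.
- tray: Stainless steel weighing tray, 160 (x) by 140 (y) mm, 0.52 to 0.71 kg, mass centre under its handle. Origin at the middle, level with the undersides of its three polished steel ball feet; z up. Panel 14 to 18 mm, rim top 25 mm above the origin. The balls are 10 mm across, each under a coloured dot on the tray's top. Seated, its x and y lie along the seat plate's.
- handle (a point): Middle of the tray's black handle bar, 59 mm above the tray's origin, same axes. The bar is 60 mm long along the tray's x, 12 mm thick along the tray's y, 14 mm high (52 to 66 mm up), on a post near each end. Grasp from above, fingers closing along the tray's y.
- foot_red (a point): Centre of the ball foot under the red dot (goes into the cone): at x,y,z = (30, 50, 5) mm of the tray. When home, each ball centre is 33.3 mm above the counter; 37 mm while it still rides on the plate's raised part.
- foot_yellow (a point): Centre of the ball foot under the yellow dot (goes into the groove): at x,y,z = (30, -50, 5) mm of the tray.
- foot_blue (a point): Centre of the ball foot under the blue dot (goes onto the flat): at x,y,z = (-60, 0, 5) mm of the tray.
- scale: Kitchen scale, fixed: white base 270 (x) by 220 (y) by 22 mm, display along its -x edge; origin under its middle, z up. On top, an aluminium seat plate 161 by 157 mm carries the seats. The load on them counts all contact forces of the tray, its weight included (6 to 14 N at rest).
- plate_nominal (a point): Where the seated tray's origin would be, (35, 0, 28.3) mm of the scale, axes as the scale. The plate was screwed on by hand through slots: with all its seats it really sits up to 11 mm off in x and in y and turned up to 0.17 rad about the cone. Not measured, different each time; it does not move.
- cone_nominal (a point): Nominal centre of the conical seat (red ring): (65, 50) mm of the scale, on the plate's raised flat top, 32 mm above the counter. Mouth 10 mm wide, sides at 60 degrees: a ball sinks 3.7 mm. It drops in by its own weight within about 4 mm of the axis, then resists side pushes up to 4 to 6 N; else the tray slides at about 1 N (friction about 0.15).
- groove_nominal (a point): Nominal middle of the V groove (yellow edges), (65, -50) mm of the scale, in the raised top. 50 mm long along the plate's y, pointing at the cone, 10 mm wide, sides at 60 degrees; a ball sinks 3.7 mm, within about 4 mm of its middle line.
- flat_nominal (a point): Nominal middle of the flat seat (blue disc), (-25, 0, 28.3) mm of the scale. The flat is the plate's whole lower part, 50 mm to 125 mm towards -x of the line through cone and groove, 157 mm wide, 3.7 mm below the raised part. With all balls home the tray is level.
- mat: Grey-green drying mat, fixed, 290 (x) by 240 (y) by 6 mm, on which the tray stands at the start; origin under its middle.
- tumbler: Green glass tumbler, 60 mm across, 75 mm high, standing on the drying mat beyond the tray. Leave alone.
- spice_jar: Amber spice jar with black lid, 40 mm across, 74 mm high, on the counter beyond the scale. Leave alone.
- soap: Green bottle of washing-up liquid, 64 mm across, 200 mm high. Leave alone.
- mug: Blue mug, 82 mm across, 92 mm high. Leave alone.
- sponge: Yellow and green sponge, 110 by 70 by 35 mm. Leave alone.
- brush: Dish brush, 220 mm long, lying on the counter. Leave alone.
- bowl: White bowl, 140 mm across, 55 mm high. Leave alone.
Mind the look-alikes: they are no part of the job. What is shaped like the tray but brown or orange is not meant.

How it is judged:
By the outcome, as a careful person would: the job done as asked, in the order asked, and still so for the second after the job is handed in, with the robot touching nothing.
It also fails if it takes over 72 s, if anything falls off the work surface, if the arm or the gripper's body presses on something with over 40 N, if the wrist force passes 120 N, or if a joint passes its speed limit or range.

ROBOT

A 6-joint arm with a two-finger parallel gripper is mounted at the origin on the work surface. World frame = base frame: x ahead of the robot, y to its left, z up, the work surface at z = 0. Lengths are in m, angles in rad, forces in N, time in s.
With the tool pointing down it reaches from about 0.35 to 0.775 m from the base axis. Payload 7.3 kg.
Tool frame: the origin (TCP) lies at the very end of the fingers, on their centre line; the grasp point (between the pads) lies 19 mm behind it (robot.pinch_z is the distance from the TCP to the grasp point, in m); z points along the fingers, y is the line along which they close (so a half turn about z gives the same grasp; the last joint's range is limited). The gripper opens to 92 mm and grips with 3 to 60 N. Pads are 19 mm wide; open, the fingers measure 130 mm over their backs; the gripper's body (75 mm by 190 mm) begins 47 mm behind the grasp point.
Start: joints at [1.09, 0.342, 1.524, -0, 1.275, -0.146], TCP at [0.172, 0.496, 0.227] pointing down, gripper open.
Joint ranges: [-2.53, 2.53], [-0.77, 2.02], [0.04, 2.7], [-1, 4.14], [0.28, 2.66], [-3.11, 3.11]. Speed limits (rad/s): [2.57, 2.57, 3.14, 3.14, 3.14, 3.14].

INTERFACE

Orientations are given as [roll, pitch, yaw] about the fixed x, y, z axes, in that order (R = Rz(yaw) Ry(pitch) Rx(roll)).
In Python, from cell import robot gives the robot as it stands.
- The arm moves only by the tool move_arm, never from a script. Its argument "motion" is a list of rows, each a list of 6 numbers: the shift along the tool's x, y, z in units of 0.1 m (1.0 is 0.1 m), then the turn, a rotation vector about the tool's x, y, z in units of pi rad (1.0 is pi rad). In form: [[dx, dy, dz, rx, ry, rz], ...]. A call has 1 to 12 rows; each row is the pose to reach, as a shift and turn from the pose commanded when the call began, along the tool's axes at that moment, turning the shorter way round; what a row does not reach only later rows make up. A row lasts 1/8 s, in which the tool goes at most 62.5 mm and 10.7 degrees, less where a joint would pass 70% of its speed; a pose out of reach is approached as far as the arm can. A call with a number of a shift or a turn outside -1 to 1 is refused whole. A call with a gripper value outside its range is refused whole. "fingers" is the opening, from -1 (shut) to 1 (fully open), set as the call begins (left out, the last holds). The fingers move at their own pace and stop on an object; "newtons" is the grip in N (left out, the last holds). Time passes only in rows, so rows that repeat a pose let the fingers close. It gives the time, the measured TCP pose, the force, the opening and the grip force at its end, in the units of the state.
- robot.observe(): the state, without advancing time (a new reading comes with each control period).
- robot.read_camera(name): name is "scene" or "side" or "wrist"; returns a dict with "image" (400x640x3 uint8, red, green, blue), "range_z" (400x640 float32, m along the optical axis (not along the pixel's ray), 0 where there is no reading), "vfov" (degrees; the focal length in pixels is half the picture's height over the tangent of half this angle, whatever the lens; pixels are square), "cx", "cy" (the principal point, pixels), "k1" (the pictures are not rectified: a ray, as slopes to the right and down, at radius r is drawn at 1 + k1 r^2 times it, then the intrinsics apply), "extrinsics" (4x4, takes a point from camera to world coordinates); the wrist camera has in their place "hand_eye" (4x4, takes a point from camera to tool coordinates, whose origin is the TCP and whose axes are the flange's). Camera axes: x right, y up, looking along -z (the intrinsics and any distortion apply to the point x, -y, -z); pixel columns grow to the right and rows downward; lengths in m; the calibration is good to about 2 mm. A picture is of the moment at which its call begins: read the wrist's pose just before it.
- robot.hand_in(): hands the job in; it is judged then, once.
The state is a dict: "time": time; "qpos": joint angles; "qvel": joint speeds; "joint_efforts": joint torques, N m; "tool_pos": TCP position; "tool_rot": TCP orientation; "contact_force": force on the tool from outside, world axes, zero at the start; "torque": the same for the moment, N m; "opening": finger opening in m; "grip_force": force on a finger pad.
Only numpy, scipy, OpenCV 4.12 (cv2) and the standard library are available. Lean on these libraries where they do the work, as an engineer would, in place of code of your own. Each camera call takes 0.05 s, during which the arm holds its last target. There are 200 camera calls.

## Working session

There is one attempt and no reset: what is moved stays moved. The work goes in short steps, Python scripts to look and compute and a tool call to move; the robot and the scene stay as the last step left them, time stands still between calls to the robot, and variables do not carry over. Pictures are saved under pics/ and viewed, at most 10 in all, crops included, and the job is handed in when it is done.

Besides the shell and the picture viewer there is one more tool, called as a command line: name --pt "numbers of a row" for each row, then --argument value for the rest. move_arm: Moves the arm, as the interface text tells. Shifts and turns lie within -1 to 1; 1 stands for 0.1 m of shift or pi rad of turn. Its arguments: {"type":"object","properties":{"motion":{"type":"array"},"fingers":{"type":"number"},"newtons":{"type":"number"}},"required":["motion"]}

```bash
mkdir -p pics; ls
cat > h.py <<'E'
import numpy as np,cv2
from cell import robot
from scipy.spatial.transform import Rotation as R
def tool(s):
    T=np.eye(4);T[:3,:3]=R.from_euler('xyz',s['tool_rot']).as_matrix();T[:3,3]=s['tool_pos'];return T
def shot(name,fn=None):
    s=robot.observe();c=robot.read_camera(name);c=dict(c)
    c['T']=c['extrinsics'] if name!='wrist' else tool(s)@np.array(c['hand_eye'])
    if fn: cv2.imwrite(fn,c['image'][:,:,::-1])
    np.save('last_%s.npy'%name,c,allow_pickle=True);return c
def load(name): return np.load('last_%s.npy'%name,allow_pickle=True).item()
def ray(c,u,v):
    f=200/np.tan(np.radians(c['vfov'])/2)
    d=np.array([(u-c['cx'])/f,(v-c['cy'])/f]);p=d.copy()
    for _ in range(20): p=d/(1+c['k1']*(p@p))
    T=np.array(c['T']);return T[:3,3],T[:3,:3]@np.array([p[0],-p[1],-1])
def px(c,u,v,z=None):
    o,r=ray(c,u,v)
    t=c['range_z'][int(round(v)),int(round(u))] if z is None else (z-o[2])/r[2]
    return o+t*r
def proj(c,P):
    f=200/np.tan(np.radians(c['vfov'])/2)
    q=np.linalg.inv(np.array(c['T']))@np.r_[P,1];p=np.array([q[0],-q[1]])/-q[2];p=p*(1+c['k1']*(p@p))
    return p*f+[c['cx'],c['cy']]
E
python3 - <<'E'
from h import *
a=shot('scene','pics/a.png');b=shot('side','pics/b.png');w=shot('wrist','pics/w.png')
print(robot.observe(),robot.pinch_z)
for c in(a,b,w):print(c['T'][:3,3],c['vfov'],c['k1'])
E
```

```text
pics
{'time': 0.15, 'qpos': array([ 1.08998682e+00,  3.42598583e-01,  1.52476259e+00,  3.16440136e-06,
        1.27540156e+00, -1.45997451e-01]), 'qvel': array([-0.00115811,  0.00141527, -0.00267135, -0.00083807, -0.0008307 ,
       -0.00038526]), 'joint_efforts': array([ 1.46250339e-03, -4.31473053e+01, -2.44353873e+01,  7.19727203e-02,
        5.37884363e-02, -1.20613922e-04]), 'tool_pos': array([0.17235207, 0.49559645, 0.22619819]), 'tool_rot': array([-3.14043547e+00, -1.73215533e-04,  2.80677957e+00]), 'contact_force': array([-0.03953592, -0.50592462,  0.64937155]), 'torque': array([-0.02224814, -0.03079263, -0.02128742]), 'grip_force': 0.0, 'opening': 0.09184276466913305} 0.0188
[1.32985262 0.22877055 1.48487102] 47.59734472007543 -0.04545729509844224
[ 0.21823277 -0.91466714  0.79605712] 51.9508195633944 -0.0033954553727031374
[0.09837213 0.52097388 0.38501061] 60.67227734408523 -0.06244695841434217
```

View pics/a.png

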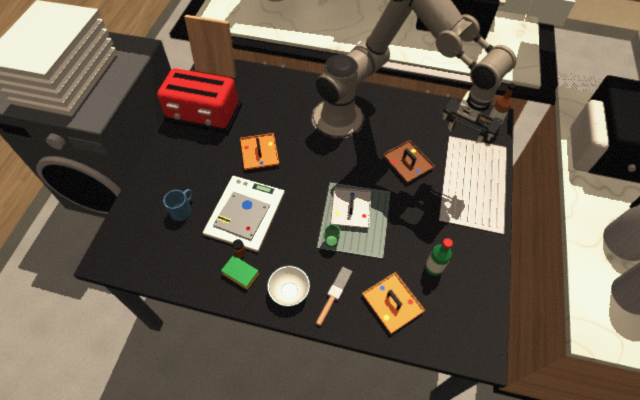

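View pics/w.png

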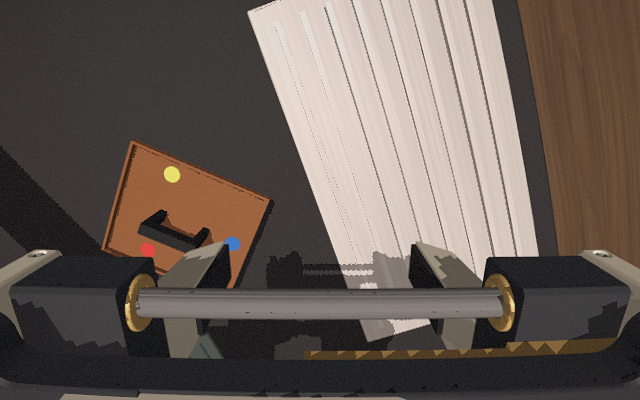

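The scene view shows the steel tray on the mat at about (350,208), the scale at about (245,212) and the tumbler at (332,237). The brown and orange trays are look-alikes. I'll enlarge that area.

Run:
```python
from h import *
a=load('scene')
cv2.imwrite('pics/a2.png',cv2.resize(a['image'][165:265,200:400,::-1],None,fx=4,fy=4,interpolation=cv2.INTER_CUBIC))
for u,v in [(350,208),(245,212),(332,237),(332,228),(238,247),(289,285)]: print(u,v,px(a,u,v))
```

```text
350 208 [0.47916787 0.14962081 0.06724578]
245 212 [ 0.56856816 -0.22758168  0.02894458]
332 237 [0.57997524 0.10764601 0.00757062]
332 228 [0.572055   0.10398577 0.06080036]
238 247 [ 0.7285775  -0.19327915  0.06943158]
289 285 [0.79367262 0.00486479 0.0009796 ]
```

View pics/a2.png

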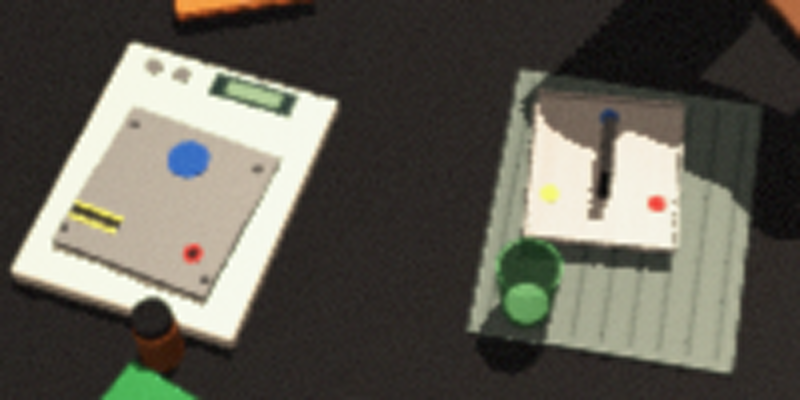

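In the enlarged crop, the tray dots are red (657,204), yellow (549,194) and blue (610,117). On the scale, the cone is at (193,253), the groove middle at (97,217) and the blue disc at (189,159). The tumbler stands by the tray's +x-yellow corner, at (530,280).

```bash
cat >> h.py <<'E'
def fit(src,dst):
    src=np.array(src,float);dst=np.array(dst,float)[:,:2]
    a=src-src.mean(0);b=dst-dst.mean(0)
    th=np.arctan2((a[:,0]*b[:,1]-a[:,1]*b[:,0]).sum(),(a*b).sum())
    M=np.array([[np.cos(th),-np.sin(th)],[np.sin(th),np.cos(th)]])
    t=dst.mean(0)-M@src.mean(0);return t,th,M,(dst-(src@M.T+t))*1e3
FEET=[(.03,.05),(.03,-.05),(-.06,0)]
E
python3 - <<'E'
from h import *
a=load('scene')
q=lambda x,y,z:px(a,(x+.5)/4-.5+200,(y+.5)/4-.5+165,z)
tr=[q(657,204,.024),q(549,194,.024),q(610,117,.024)]
se=[q(193,253,.032),q(97,217,.032),q(189,159,.0283)]
for n,d in(('tray',tr),('seat',se)):
    t,th,M,e=fit(FEET,d);print(n,t.round(4),th.round(3),np.degrees(th).round(1),e.round(1).tolist())
s=[q(12,270,.022),q(232,345,.022),q(338,101,.022),q(133,43,.022)]
print(np.array(s).round(3))
print('tumbler',q(530,262,.075))
E
```

```text
tray [0.4498 0.1502] 0.134 7.7 [[0.1, 0.1], [0.6, -0.3], [-0.7, 0.2]]
seat [ 0.5944 -0.2398] -0.139 -7.9 [[0.0, -0.5], [-0.1, 0.7], [0.1, -0.2]]
[[ 0.684 -0.353  0.022]
 [ 0.706 -0.135  0.022]
 [ 0.434 -0.115  0.022]
 [ 0.418 -0.33   0.022]]
tumbler [0.58774495 0.1075482  0.075     ]
```

move_arm --pt "0 0 0 0 0 -0.03" --pt "0 0 0 0 0 -0.0624" --pt "0 0 0 0 0 -0.0624" --fingers 1

```text
time: 0.52
tool_pos: [0.1724, 0.4957, 0.2265]
tool_rot: [-3.141, -0.0, 3.002]
contact_force: [-0.4, 0.1, 0.7]
opening: 0.0918
grip_force: 0.0
```

move_arm --pt "-0.43 -0.48 0 0 0 0" --pt "-0.85 -0.96 0 0 0 0" --pt "-0.85 -0.96 0 0 0 0"

```text
time: 0.9
tool_pos: [0.245, 0.3864, 0.2268]
tool_rot: [-3.141, 0.0, 2.996]
contact_force: [-0.4, 0.7, -0.9]
opening: 0.0919
grip_force: 0.0
```

move_arm --pt "-0.43 -0.48 0 0 0 0" --pt "-0.85 -0.96 0 0 0 0" --pt "-0.85 -0.96 0 0 0 0"

```text
time: 1.27
tool_pos: [0.316, 0.2801, 0.2268]
tool_rot: [-3.142, 0.001, 2.996]
contact_force: [0.1, 0.5, -0.5]
opening: 0.0916
grip_force: 0.0
```

move_arm --pt "-0.43 -0.48 0 0 0 0" --pt "-0.85 -0.96 0 0 0 0" --pt "-0.85 -0.96 0 0 0 0"

```text
time: 1.65
tool_pos: [0.3869, 0.1738, 0.2267]
tool_rot: [3.141, 0.0, 2.997]
contact_force: [1.5, 0.7, 0.4]
opening: 0.0917
grip_force: 0.0
```

move_arm --pt "-0.43 -0.48 0 0 0 0" --pt "-0.85 -0.96 0 0 0 0" --pt "-0.85 -0.96 0 0 0 0"

```text
time: 2.02
tool_pos: [0.4576, 0.0678, 0.2264]
tool_rot: [3.141, 0.0, 2.999]
contact_force: [-0.6, 0.8, -0.6]
opening: 0.0918
grip_force: 0.0
```

move_arm --pt "-0.43 -0.48 0 0 0 0" --pt "-0.85 -0.96 0 0 0 0" --pt "-0.85 -0.96 0 0 0 0"

```text
time: 2.4
tool_pos: [0.5284, -0.0384, 0.226]
tool_rot: [3.141, -0.0, 3.0]
contact_force: [-0.8, 1.0, 0.1]
opening: 0.092
grip_force: 0.0
```

move_arm --pt "-0.43 -0.48 0 0 0 0" --pt "-0.85 -0.96 0 0 0 0" --pt "-0.85 -0.96 0 0 0 0"

```text
time: 2.78
tool_pos: [0.5991, -0.1448, 0.2254]
tool_rot: [3.141, -0.001, 3.001]
contact_force: [0.2, 1.0, -1.4]
opening: 0.0916
grip_force: 0.0
```

move_arm --pt "-0.43 -0.48 0 0 0 0" --pt "-0.85 -0.96 0 0 0 0" --pt "-0.85 -0.96 0 0 0 0" --pt "-0.85 -0.96 0 0 0 0"

```text
time: 3.28
tool_pos: [0.669, -0.2487, 0.2262]
tool_rot: [3.14, -0.002, 3.005]
contact_force: [0.4, 0.4, 0.9]
opening: 0.0919
grip_force: 0.0
```

Run:
```python
from h import *
w=shot('wrist','pics/w2.png');s=robot.observe();print(s['time'],s['tool_pos'],s['tool_rot'],s['contact_force'],w['T'].round(3).tolist())
for p in ([.6287,-.1945,.032],[.6149,-.2936,.032],[.535,-.2315,.0283]): print(proj(w,p))
```

```text
3.325 [ 0.66887911 -0.24866378  0.22698486] [ 3.14037648e+00 -7.19473312e-04  3.00513794e+00] [ 0.37622132 -0.02959848  0.61610971] [[0.137, -0.949, -0.285, 0.592], [0.991, 0.131, 0.038, -0.239], [0.001, -0.287, 0.958, 0.385], [0.0, 0.0, 0.0, 1.0]]
[367.0289616  132.92229561]
[268.91363141 132.81222982]
[318.48868309  40.94775176]
```

View pics/w2.png

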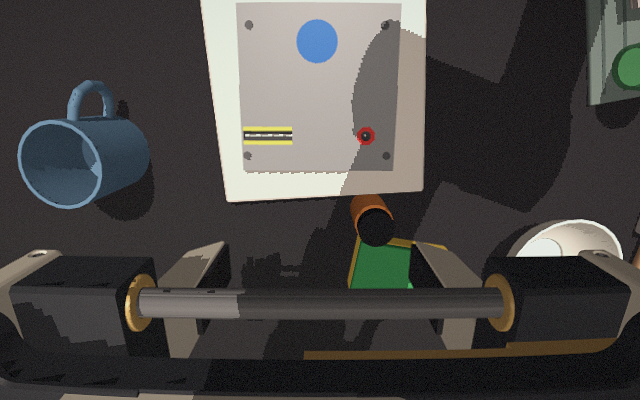

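The wrist view shows the cone at (366,136), the groove middle at (268,136) and the blue disc at (317,41). That agrees with the scene fit to about 1 mm. I'll refine these with colour centroids.

```bash
cat >> h.py <<'E'
def cen(c,kind,x0,x1,y0,y1):
    im=c['image'].astype(int);r,g,b=im[...,0],im[...,1],im[...,2]
    m={'r':(r>1.8*g)&(r>1.8*b)&(r>60),'y':(r>1.7*b)&(g>1.5*b)&(r>60),'b':(b>1.5*r)&(b>1.3*g)&(b>40)}[kind]
    v,u=np.nonzero(m[y0:y1,x0:x1]);u=u+x0;v=v+y0
    return (u.min()+u.max())/2,(v.min()+v.max())/2,len(u),u.mean(),v.mean(),(u.min(),u.max(),v.min(),v.max())
E
python3 - <<'E'
from h import *
w=load('wrist');d=[]
for k,box,z in(('r',(350,385,120,150),.032),('y',(235,300,120,150),.032),('b',(290,345,10,70),.0283)):
    c=cen(w,k,*box);P=px(w,c[0],c[1],z);d.append(P);print(c,P.round(4),px(w,c[0]+(12 if k!='b' else 0),c[1]).round(4))
t,th,M,e=fit(FEET,d);print(t.round(4),th.round(4),e.round(1).tolist())
E
```

```text
(np.float64(365.5), np.float64(135.5), 197, np.float64(365.5989847715736), np.float64(135.43147208121826), (np.int64(357), np.int64(374), np.int64(127), np.int64(144))) [ 0.6311 -0.1963  0.032 ] [ 0.6328 -0.184   0.0311]
(np.float64(267.0), np.float64(135.5), 440, np.float64(267.4318181818182), np.float64(135.02954545454546), (np.int64(243), np.int64(291), np.int64(127), np.int64(144))) [ 0.6173 -0.296   0.032 ] [ 0.6196 -0.2847  0.025 ]
(np.float64(316.5), np.float64(41.0), 1387, np.float64(316.5688536409517), np.float64(40.86012977649604), (np.int64(297), np.int64(336), np.int64(20), np.int64(62))) [ 0.5348 -0.2334  0.0283] [ 0.5348 -0.2334  0.0285]
[ 0.5944 -0.2419] -0.1396 [[0.0, 0.3], [0.2, -0.4], [-0.2, 0.2]]
```

move_arm --pt "0.34 0.46 0 0 0 0" --pt "0.68 0.915 0 0 0 0" --pt "0.68 0.915 0 0 0 0"

```text
time: 3.7
tool_pos: [0.6116, -0.1457, 0.2283]
tool_rot: [3.14, -0.001, 3.008]
contact_force: [0.2, -0.3, -0.2]
opening: 0.0916
grip_force: 0.0
```

move_arm --pt "0.34 0.46 0 0 0 0" --pt "0.68 0.915 0 0 0 0" --pt "0.68 0.915 0 0 0 0"

```text
time: 4.08
tool_pos: [0.5578, -0.048, 0.2283]
tool_rot: [3.141, 0.001, 3.008]
contact_force: [-0.4, -0.3, -0.1]
opening: 0.0918
grip_force: 0.0
```

move_arm --pt "0.34 0.46 0 0 0 0" --pt "0.68 0.915 0 0 0 0" --pt "0.68 0.915 0 0 0 0"

```text
time: 4.45
tool_pos: [0.5037, 0.0506, 0.2278]
tool_rot: [3.141, 0.001, 3.007]
contact_force: [1.3, -0.6, -0.3]
opening: 0.0916
grip_force: 0.0
```

move_arm --pt "0.34 0.46 0 0 0 0" --pt "0.68 0.915 0 0 0 0" --pt "0.68 0.915 0 0 0 0"

```text
time: 4.82
tool_pos: [0.4496, 0.15, 0.2275]
tool_rot: [3.141, 0.001, 3.007]
contact_force: [0.9, -0.1, -0.7]
opening: 0.092
grip_force: 0.0
```

move_arm --pt "0 0 0.3 0 0 -0.045" --pt "0 0 0.7 0 0 -0.086" --pt "0 0 0.7 0 0 -0.086" --pt "0 0 0.7 0 0 -0.086"

```text
time: 5.32
tool_pos: [0.4517, 0.1475, 0.158]
tool_rot: [-3.141, 0.002, -3.014]
contact_force: [0.5, -0.5, 0.6]
opening: 0.0917
grip_force: 0.0
```

Run:
```python
from h import *
w=shot('wrist','pics/w3.png');s=robot.observe();print(s['time'],s['tool_pos'],s['tool_rot'],s['contact_force'])
```

```text
5.375 [0.45170616 0.14770235 0.1583345 ] [-3.14157599e+00  3.09055680e-03 -3.01302442e+00] [ 0.31177944  0.51768065 -0.14241959]
```

View pics/w3.png

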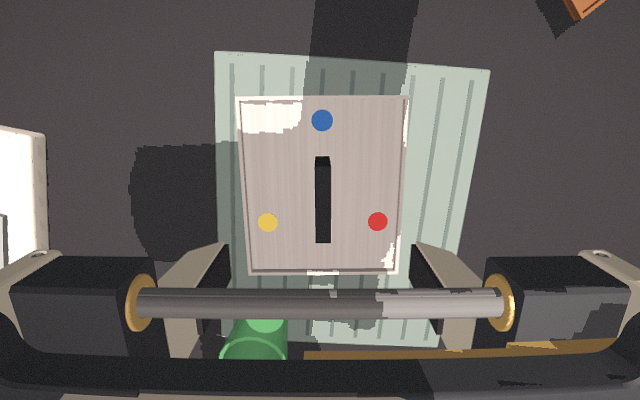

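The wrist view shows the tray aligned with the fingers. The blue dot is at (322,120), yellow at (267,222) and red at (377,221). The handle runs from (322,157) to (322,243).

Run:
```python
from h import *
w=load('wrist');d=[]
for k,box,z in(('r',(360,395,205,238),.024),('y',(252,284,205,238),.024),('b',(300,345,100,140),.024)):
    c=cen(w,k,*box);P=px(w,c[0],c[1],z);d.append(P);print(c[5],P.round(4),px(w,c[0],c[1]).round(4))
t,th,M,e=fit(FEET,d);print(t.round(4),th.round(4),e.round(1).tolist())
print(px(w,322,163),px(w,322,200),px(w,322,238))
```

```text
(np.int64(368), np.int64(387), np.int64(212), np.int64(230)) [0.4715 0.2028 0.024 ] [0.471  0.2025 0.0255]
(np.int64(258), np.int64(277), np.int64(213), np.int64(231)) [0.4853 0.1035 0.024 ] [0.4849 0.1036 0.0248]
(np.int64(312), np.int64(332), np.int64(110), np.int64(130)) [0.3891 0.141  0.024 ] [0.3891 0.141  0.0236]
[0.4486 0.1491] 0.1362 [[-0.0, 0.1], [0.1, -0.1], [-0.1, 0.1]]
[0.41893006 0.14467562 0.05926159] [0.4439868  0.14785421 0.07315753] [0.47443322 0.15184212 0.07251587]
```

move_arm --pt "0.02 0.02 0.3 0 0 -0.002" --pt "0.02 0.02 0.7 0 0 -0.002" --pt "0.02 0.02 0.7 0 0 -0.002"

```text
time: 5.75
tool_pos: [0.4471, 0.1495, 0.0861]
tool_rot: [-3.142, -0.003, -3.005]
contact_force: [0.8, -0.2, 1.2]
opening: 0.092
grip_force: 0.0
```

move_arm --pt "0 0 0.2 0 0 0" --pt "0 0 0.41 0 0 0" --pt "0 0 0.41 0 0 0" --pt "0 0 0.41 0 0 0"

```text
time: 6.25
tool_pos: [0.4492, 0.15, 0.0475]
tool_rot: [3.141, 0.003, -3.004]
contact_force: [0.2, -0.4, 0.2]
opening: 0.0918
grip_force: 0.0
```

move_arm --pt "0 0 0 0 0 0" --pt "0 0 0 0 0 0" --pt "0 0 0 0 0 0" --pt "0 0 0 0 0 0" --pt "0 0 0 0 0 0" --pt "0 0 0 0 0 0" --pt "0 0 0 0 0 0" --pt "0 0 0 0 0 0" --fingers -1 --newtons 30

```text
time: 7.25
tool_pos: [0.4478, 0.1499, 0.0457]
tool_rot: [3.142, -0.0, -3.004]
contact_force: [-0.3, -0.1, -0.6]
opening: 0.0166
grip_force: 0.0
```

move_arm --pt "0 0 0 0 0 0" --pt "0 0 0 0 0 0" --pt "0 0 0 0 0 0" --pt "0 0 0 0 0 0" --pt "0 0 0 0 0 0"

```text
time: 7.88
tool_pos: [0.4478, 0.1499, 0.0457]
tool_rot: [3.141, 0.0, -3.004]
contact_force: [-0.1, 2.7, -0.8]
opening: 0.0115
grip_force: 30.0
```

move_arm --pt "0 0 -0.1 0 0 0" --pt "0 0 -0.3 0 0 0" --pt "0 0 -0.6 0 0 0" --pt "0 0 -0.9 0 0 0" --pt "0 0 -0.9 0 0 0" --pt "0 0 -0.9 0 0 0" --pt "0 0 -0.9 0 0 0"

```text
time: 8.75
tool_pos: [0.4468, 0.1496, 0.1343]
tool_rot: [-3.142, -0.003, -3.004]
contact_force: [0.5, 0.2, -7.0]
opening: 0.0115
grip_force: 30.0
```

Run:
```python
from h import *
s=robot.observe();w=shot('wrist','pics/w4.png');print(s['time'],s['tool_pos'],s['tool_rot'],s['contact_force'],s['torque'],s['opening'],s['grip_force'])
```

```text
8.75 [0.4468393  0.14963504 0.13431161] [-3.14155297e+00 -3.00554944e-03 -3.00397423e+00] [ 0.52904083  0.24967692 -7.02106929] [ 0.059532    0.02213758 -0.04848502] 0.011522772507988376 29.998950362205505
```

View pics/w4.png

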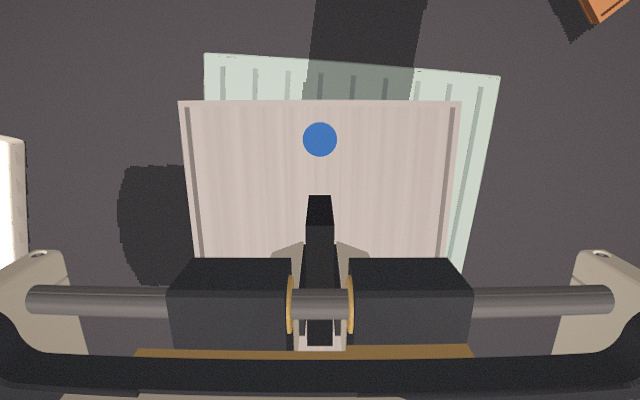

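The tray is lifted and level. The blue dot is at (320,139), the handle end at (320,210) and the rear rim along row 101. Next I'll work out the tray's pose in the tool frame.

Run:
```python
from h import *
w=load('wrist');T=np.linalg.inv(tool(dict(tool_pos=[0.44683,0.14964,0.1343],tool_rot=[-3.14155,-.003,-3.00397])))
L=lambda P:(T@np.r_[P,1])[:3]
c=cen(w,'b',295,345,115,160);print(c[5])
z0=.1343-.0217
print('blue tool',L(px(w,c[0],c[1],z0))*1e3, px(w,c[0],c[1]))
z1=.1343-.0397+.025  # rim top
g=cv2.cvtColor(w['image'],cv2.COLOR_RGB2GRAY).astype(int)
R_=w['range_z']
E1=[]
for u in range(215,440,15):
    d=np.diff(R_[90:115,u]);E1.append((u,90+int(np.argmin(d))+.5))
E1=np.array(E1)
P=np.array([L(px(w,u,v,z1)) for u,v in E1]);k=np.polyfit(P[:,1],P[:,0],1);print(E1[:,1],'edge slope',k, 'x at 0')
for rows in(130,180,230):
    r=R_[rows];print(rows,[u for u in range(150,500) if abs(r[u+1]-r[u])>.01])
# expected ideal grasp
print('seat target TCP assuming tray origin=(0,0) in tool:')
```

```text
(np.int64(303), np.int64(336), np.int64(123), np.int64(156))
blue tool [59.02091049 -0.51246246 21.87718279] [0.38832269 0.14101855 0.11308435]
[ 99.5  99.5  99.5  99.5  99.5  99.5 101.5 109.5  99.5  99.5 110.5  99.5
  99.5  99.5  99.5] edge slope [-0.0072264   0.07860453] x at 0
130 [180, 437, 438, 458]
180 [185, 453]
230 [191, 304, 334, 447]
seat target TCP assuming tray origin=(0,0) in tool:
```

move_arm --pt "0 0 -0.1 0 0 0.03" --pt "0 0 -0.2 0 0 0.06" --pt "0 0 -0.25 0 0 0.088" --pt "0 0 -0.25 0 0 0.088" --pt "0 0 -0.25 0 0 0.088"

```text
time: 9.43
tool_pos: [0.4474, 0.1498, 0.16]
tool_rot: [-3.141, -0.001, 3.005]
contact_force: [-0.6, -0.2, -5.8]
opening: 0.0118
grip_force: 30.0
```

move_arm --pt "-0.07 -0.15 0 0 0 0" --pt "-0.23 -0.45 0 0 0 0" --pt "-0.5 -0.915 0 0 0 0" --pt "-0.5 -0.915 0 0 0 0"

```text
time: 9.93
tool_pos: [0.4862, 0.0485, 0.1605]
tool_rot: [-3.141, 0.001, 2.999]
contact_force: [0.3, 0.2, -5.9]
opening: 0.0117
grip_force: 30.0
```

move_arm --pt "-0.25 -0.45 0 0 0 0" --pt "-0.5 -0.915 0 0 0 0" --pt "-0.5 -0.915 0 0 0 0"

```text
time: 10.3
tool_pos: [0.5225, -0.0485, 0.1603]
tool_rot: [-3.141, 0.001, 2.999]
contact_force: [0.9, 1.7, -5.2]
opening: 0.0118
grip_force: 30.0
```

move_arm --pt "-0.25 -0.45 0 0 0 0" --pt "-0.5 -0.915 0 0 0 0" --pt "-0.5 -0.915 0 0 0 0"

```text
time: 10.68
tool_pos: [0.559, -0.1455, 0.1601]
tool_rot: [-3.141, 0.0, 3.0]
contact_force: [-0.3, 1.1, -6.6]
opening: 0.0117
grip_force: 30.0
```

move_arm --pt "-0.25 -0.45 0 0 0 0" --pt "-0.4 -0.75 0 0 0 0" --pt "-0.5 -0.915 0 0 0 0" --pt "-0.5 -0.915 0 0 0 0" --pt "-0.5 -0.915 0 0 0 0" --pt "-0.5 -0.915 0 0 0 0"

```text
time: 11.42
tool_pos: [0.5951, -0.2389, 0.1607]
tool_rot: [3.141, -0.001, 3.004]
contact_force: [-0.6, -0.1, -4.6]
opening: 0.0117
grip_force: 30.0
```

```bash
cat > g.py <<'E'
from h import *
import sys
def go(x,y,z,yaw):
    s=robot.observe();T=tool(s);D=np.eye(4)
    D[:3,:3]=R.from_euler('xyz',[np.pi,0,yaw]).as_matrix();D[:3,3]=[x,y,z]
    M=np.linalg.inv(T)@D
    print('t',round(s['time'],2),s['tool_pos'].round(4),s['tool_rot'].round(4),'F',s['contact_force'].round(1),s['torque'].round(2),s['opening'].round(4))
    print('row',(M[:3,3]*10).round(3),(R.from_matrix(M[:3,:3]).as_rotvec()/np.pi).round(4))
go(*map(float,sys.argv[1:]))
E
python3 g.py .5935 -.2413 .090 3.002
```

```text
Traceback (most recent call last):
  File "g.py", line 9, in <module>
    go(*map(float,sys.argv[1:]))
    ~~^^^^^^^^^^^^^^^^^^^^^^^^^^
  File "g.py", line 7, in go
    print('t',round(s['time'],2),s['tool_pos'].round(4),s['tool_rot'].round(4),'F',s['contact_force'].round(1),s['torque'].round(2),s['opening'].round(4))
                                                                                                                                    ^^^^^^^^^^^^^^^^^^
AttributeError: 'float' object has no attribute 'round'
```

move_arm --pt "0.013 -0.026 0.2 0 0 0" --pt "0.013 -0.026 0.4 0 0 0" --pt "0.013 -0.026 0.6 0 0 0" --pt "0.013 -0.026 0.7 0 0 0" --pt "0.013 -0.026 0.75 0 0 0" --pt "0.013 -0.026 0.75 0 0 0" --pt "0.013 -0.026 0.75 0 0 0" --pt "0.013 -0.026 0.75 0 0 0"

```text
time: 12.42
tool_pos: [0.5939, -0.2429, 0.0864]
tool_rot: [-3.141, 0.001, 3.003]
contact_force: [0.2, -0.5, -5.2]
opening: 0.0115
grip_force: 30.0
```

```bash
sed -i "s/,s\['opening'\].round(4)/,round(s['opening'],4)/" g.py; python3 g.py .5935 -.2413 .075 3.002
python3 - <<'E'
from h import *
c=shot('side');C=np.array([.594,-.24,.03]);u,v=proj(c,C).astype(int);print(u,v)
im=c['image'][max(v-50,0):v+50,max(u-70,0):u+70,::-1];cv2.imwrite('pics/s1.png',cv2.resize(im,None,fx=5,fy=5,interpolation=cv2.INTER_CUBIC))
E
```

```text
t 12.43 [ 0.5939 -0.2429  0.0864] [-3.1413e+00  1.1000e-03  3.0028e+00] F [ 0.2 -0.5 -5.2] [-0.02  0.02  0.01] 0.0115
row [0.006 0.015 0.114] [-0.0001  0.0004  0.0002]
373 252
```

View pics/s1.png

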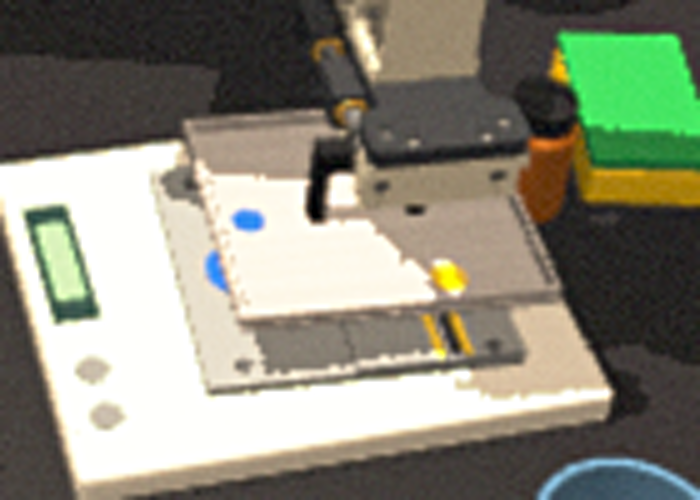

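The side view shows the tray hovering over the plate. The yellow dot is at (449,277), the blue dot at (249,220), and the groove's near end at (447,333) sits between yellow edges at (432,335) and (461,333).

Run:
```python
from h import *
c=load('side');q=lambda x,y,z:px(c,(x+.5)/5-.5+303,(y+.5)/5-.5+202,z)[:2]
th=-.1396;M=np.array([[np.cos(th),-np.sin(th)],[np.sin(th),np.cos(th)]]);o=np.array([.5944,-.2419])
L=lambda p:((p-o)@M*1e3).round(1)
print('plate frame: yellow dot',L(q(449,277,.0647)),'blue',L(q(249,220,.0647)))
print('groove line pts',L(q(446.5,334,.032)), L(q(432,335,.032)),L(q(461,333,.032)))
```

```text
plate frame: yellow dot [ 27.9 -51.8] blue [-61.   -0.1]
groove line pts [ 28.8 -59.5] [ 21.4 -59.2] [ 36.2 -59.9]
```

move_arm --pt "0 0.015 0.03 0 0 0" --pt "0 0.015 0.06 0 0 0" --pt "0 0.015 0.09 0 0 0" --pt "0 0.015 0.11 0 0 0" --pt "0 0.015 0.12 0 0 0" --pt "0 0.015 0.12 0 0 0" --pt "0 0.015 0.12 0 0 0" --pt "0 0.015 0.12 0 0 0"

```text
time: 13.48
tool_pos: [0.5939, -0.2412, 0.0738]
tool_rot: [3.142, 0.0, 3.003]
contact_force: [0.2, -0.3, -6.9]
opening: 0.0116
grip_force: 30.0
```

move_arm --pt "0 0 0.005 0 0 0" --pt "0 0 0.01 0 0 0" --pt "0 0 0.01 0 0 0" --pt "0 0 0.01 0 0 0"

```text
time: 13.98
tool_pos: [0.5938, -0.2412, 0.0727]
tool_rot: [3.141, 0.0, 3.003]
contact_force: [-0.7, 0.0, -5.7]
opening: 0.0118
grip_force: 30.0
```

move_arm --pt "0 0 0.005 0 0 0" --pt "0 0 0.01 0 0 0" --pt "0 0 0.01 0 0 0" --pt "0 0 0.01 0 0 0"

```text
time: 14.48
tool_pos: [0.5939, -0.2412, 0.0717]
tool_rot: [3.142, 0.0, 3.003]
contact_force: [1.1, -0.3, -6.1]
opening: 0.0116
grip_force: 30.0
```

```bash
python3 g.py .5939 -.2413 .068 3.002
```

```text
t 14.47 [ 0.5939 -0.2412  0.0717] [3.1415e+00 1.0000e-04 3.0028e+00] F [ 1.1 -0.3 -6.1] [-0.   -0.04 -0.01] 0.0116
row [-0.001 -0.001  0.037] [0.     0.     0.0003]
```

Full weight is still on the gripper at raised-top height, so I'll keep going in half-millimetre steps.

move_arm --pt "0 0 0.003 0 0 0" --pt "0 0 0.006 0 0 0" --pt "0 0 0.006 0 0 0" --pt "0 0 0.006 0 0 0"

```text
time: 14.98
tool_pos: [0.5939, -0.2412, 0.0712]
tool_rot: [-3.142, 0.0, 3.003]
contact_force: [1.0, 0.2, -5.5]
opening: 0.0117
grip_force: 30.0
```

move_arm --pt "0 0 0.003 0 0 0" --pt "0 0 0.006 0 0 0" --pt "0 0 0.006 0 0 0" --pt "0 0 0.006 0 0 0"

```text
time: 15.48
tool_pos: [0.594, -0.2413, 0.0706]
tool_rot: [-3.141, 0.0, 3.003]
contact_force: [1.6, -0.1, -3.9]
opening: 0.0118
grip_force: 30.0
```

Contact is beginning, with a push towards +x, so the seats lie a little further +x. I'll shift 1 mm that way and feel again.

move_arm --pt "-0.005 0 0 0 0 0" --pt "-0.01 0 0 0 0 0" --pt "-0.01 0 0 0 0 0" --pt "-0.01 0 0 0 0 0"

```text
time: 15.98
tool_pos: [0.5947, -0.2413, 0.0704]
tool_rot: [3.141, -0.0, 3.003]
contact_force: [0.2, -0.1, -5.2]
opening: 0.0117
grip_force: 30.0
```

move_arm --pt "0 0 0.003 0 0 0" --pt "0 0 0.006 0 0 0" --pt "0 0 0.006 0 0 0" --pt "0 0 0.006 0 0 0"

```text
time: 16.48
tool_pos: [0.5948, -0.2414, 0.07]
tool_rot: [3.142, -0.0, 3.003]
contact_force: [0.5, -0.2, -4.5]
opening: 0.0118
grip_force: 30.0
```

```bash
python3 g.py .5939 -.2413 .068 3.002; python3 g.py .5939 -.2413 .068 3.002|head -1
```

```text
t 16.48 [ 0.5948 -0.2414  0.07  ] [ 3.1416 -0.      3.0028] F [ 0.5 -0.2 -4.5] [-0.13  0.03 -0.08] 0.0118
row [ 0.009 -0.001  0.02 ] [ 0.     -0.      0.0003]
t 16.48 [ 0.5948 -0.2414  0.07  ] [ 3.1416 -0.      3.0028] F [ 0.5 -0.2 -4.5] [-0.13  0.03 -0.08] 0.0118
```

move_arm --pt "-0.003 0 0 0 0 0" --pt "-0.003 0 0.003 0 0 0" --pt "-0.003 0 0.005 0 0 0" --pt "-0.003 0 0.005 0 0 0"

```text
time: 16.98
tool_pos: [0.595, -0.2414, 0.0696]
tool_rot: [-3.142, -0.0, 3.003]
contact_force: [-2.5, -0.8, -1.7]
opening: 0.0118
grip_force: 30.0
```

```bash
cat > f.py <<'E'
from h import *
F=[];Q=[]
for i in range(6):
    robot.read_camera('wrist');s=robot.observe();F.append(np.r_[s['contact_force'],s['torque']])
F=np.array(F);print(s['time'],s['tool_pos'].round(4),s['tool_rot'].round(4),'F',F.mean(0).round(2),'sd',F.std(0).round(2))
E
python3 f.py
```

```text
17.275 [ 0.5951 -0.2414  0.0696] [-3.1415 -0.      3.0028] F [-2.36 -0.21 -0.9  -0.17  0.44 -0.05] sd [0.29 0.28 0.49 0.05 0.02 0.04]
```

move_arm --pt "0.003 0 0 0 0 0" --pt "0.006 0 0 0 0 0" --pt "0.006 0 0 0 0 0"

```text
time: 17.65
tool_pos: [0.5948, -0.2414, 0.0695]
tool_rot: [-3.141, 0.001, 3.003]
contact_force: [-2.1, -0.8, -1.1]
opening: 0.012
grip_force: 30.0
```

```bash
python3 f.py
```

```text
17.95 [ 0.5947 -0.2414  0.0694] [-3.1416e+00  4.0000e-04  3.0028e+00] F [-0.75 -1.18 -1.74 -0.25  0.1  -0.05] sd [0.41 0.72 0.56 0.04 0.04 0.03]
```

move_arm --pt "0.002 -0.003 0 0 0 0" --pt "0.003 -0.006 0 0 0 0" --pt "0.003 -0.006 0 0 0 0"

```text
time: 18.32
tool_pos: [0.5944, -0.2416, 0.0694]
tool_rot: [3.141, 0.001, 3.003]
contact_force: [0.7, 0.8, -1.2]
opening: 0.0121
grip_force: 30.0
```

```bash
python3 f.py
```

```text
18.625 [ 0.5943 -0.2417  0.0694] [3.1413e+00 3.0000e-04 3.0029e+00] F [ 1.52  0.65 -2.42  0.05 -0.32 -0.03] sd [0.54 0.61 0.47 0.02 0.03 0.01]
```

move_arm --pt "-0.002 0.002 0 0 0 0" --pt "-0.002 0.002 0.003 0 0 0" --pt "-0.002 0.002 0.005 0 0 0" --pt "-0.002 0.002 0.005 0 0 0"

```text
time: 19.12
tool_pos: [0.5944, -0.2417, 0.0692]
tool_rot: [3.142, 0.0, 3.003]
contact_force: [0.8, 1.0, 1.1]
opening: 0.0118
grip_force: 30.0
```

```bash
python3 f.py
```

```text
19.425 [ 0.5944 -0.2417  0.0691] [3.1416e+00 2.0000e-04 3.0028e+00] F [-0.5   1.54  1.75  0.15 -0.12 -0.06] sd [0.69 0.55 0.76 0.04 0.02 0.01]
```

move_arm --pt "0 0.002 0 0 0 0" --pt "0 0.003 0 0 0 0" --pt "0 0.003 0 0 0 0"

```text
time: 19.8
tool_pos: [0.5944, -0.2416, 0.0691]
tool_rot: [-3.141, 0.0, 3.003]
contact_force: [-0.3, -0.5, 3.1]
opening: 0.0117
grip_force: 30.0
```

```bash
python3 f.py
```

```text
20.1 [ 0.5944 -0.2415  0.069 ] [-3.1415e+00  1.0000e-04  3.0028e+00] F [-1.26 -0.16  3.64 -0.12  0.01 -0.07] sd [0.53 0.45 0.37 0.03 0.02 0.03]
```

The load is balanced with almost no side force, so the tray looks seated. I'll ease the grip so it can settle, then read the forces again.

move_arm --pt "0 0 0 0 0 0" --pt "0 0 0 0 0 0" --pt "0 0 0 0 0 0" --pt "0 0 0 0 0 0" --newtons 4

```text
time: 20.6
tool_pos: [0.5943, -0.2413, 0.0689]
tool_rot: [3.141, -0.0, 3.003]
contact_force: [-3.0, 0.5, 4.5]
opening: 0.0117
grip_force: 4.0
```

```bash
python3 f.py
```

```text
20.9 [ 0.5943 -0.2414  0.0689] [ 3.1415e+00 -2.0000e-04  3.0028e+00] F [-2.77 -0.33  4.21  0.06  0.45 -0.02] sd [0.49 0.6  0.49 0.04 0.03 0.04]
```

move_arm --pt "0 0 0 0 0 0" --pt "0 0 0 0 0 0" --pt "0 0 0 0 0 0" --pt "0 0 0 0 0 0" --fingers -0.4

```text
time: 21.4
tool_pos: [0.5945, -0.2413, 0.0688]
tool_rot: [3.141, 0.0, 3.003]
contact_force: [0.7, -0.4, -0.2]
opening: 0.0277
grip_force: 0.0
```

```bash
python3 f.py
python3 - <<'E'
from h import *
w=shot('wrist');c=shot('side')
for u,v in [(0,0)]:pass
b=cen(w,'b',200,440,60,240);print(b[5],px(w,b[0],b[1]))
u,v=proj(c,[.594,-.24,.03]).astype(int)
im=c['image'][v-50:v+50,u-70:u+70,::-1];cv2.imwrite('pics/s2.png',cv2.resize(im,None,fx=5,fy=5,interpolation=cv2.INTER_CUBIC))
E
```

```text
21.7 [ 0.5944 -0.2414  0.0689] [3.1415e+00 1.0000e-04 3.0029e+00] F [ 0.17 -0.02 -0.04  0.01  0.03 -0.  ] sd [0.65 0.66 0.52 0.03 0.02 0.04]
(np.int64(303), np.int64(337), np.int64(121), np.int64(154)) [ 0.53503076 -0.23338256  0.04732414]
```

View pics/s2.png

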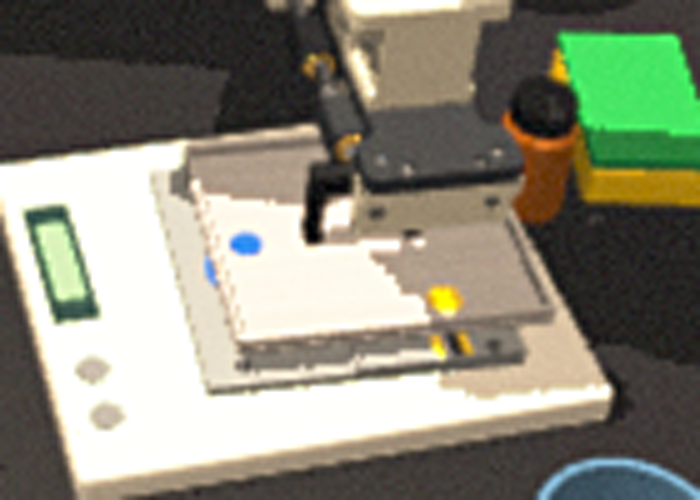

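The side view shows the tray low on the plate and free of the fingers. I'll rise clear and check the height of all three dots.

move_arm --pt "0 0 -0.1 0 0 0" --pt "0 0 -0.3 0 0 0" --pt "0 0 -0.6 0 0 0" --pt "0 0 -1 0 0 0" --pt "0 0 -1 0 0 0" --fingers 0.9

```text
time: 22.42
tool_pos: [0.5963, -0.2424, 0.1736]
tool_rot: [-3.139, 0.008, 3.003]
contact_force: [0.4, -1.0, -0.8]
opening: 0.073
grip_force: 0.0
```

move_arm --pt "-0.2 0 -0.2 0 0 0" --pt "-0.5 0 -0.4 0 0 0" --pt "-0.6 0 -0.5 0 0 0" --pt "-0.6 0 -0.5 0 0 0" --pt "-0.6 0 -0.5 0 0 0" --pt "-0.6 0 -0.5 0 0 0"

```text
time: 23.18
tool_pos: [0.6531, -0.2495, 0.2182]
tool_rot: [3.141, -0.001, 3.003]
contact_force: [-0.5, 0.2, -0.1]
opening: 0.0873
grip_force: 0.0
```

Run:
```python
from h import *
w=shot('wrist','pics/w5.png');print(robot.observe()['time'])
```

```text
23.225
```

View pics/w5.png

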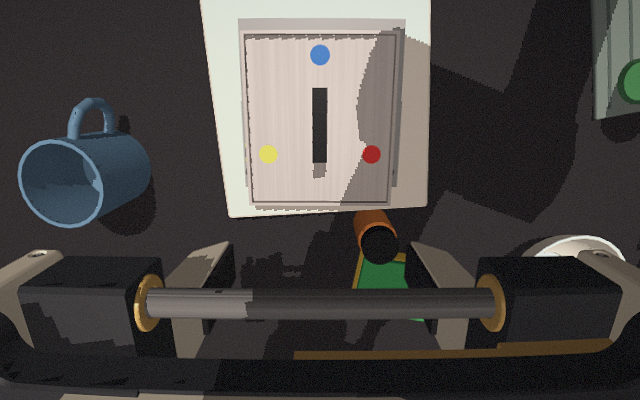

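The wrist view shows the tray on the plate, with dots at blue (320,55), yellow (268,154) and red (371,154). I'll fit the panel plane from the depth readings.

Run:
```python
from h import *
W=[load('wrist')]+[shot('wrist') for _ in range(4)]
w=W[0];Z=np.median([x['range_z'] for x in W],0);w=dict(w);w['range_z']=Z
d=[]
for k,box in(('r',(355,390,140,170)),('y',(252,285,140,170)),('b',(300,340,40,72))):
    c=cen(w,k,*box);d.append(px(w,c[0],c[1],.0463))
    print(k,c[5],d[-1].round(4),np.median([px(w,c[0]+i,c[1]+j)[2] for i in range(-4,5) for j in range(-4,5)]).round(5))
t,th,M,e=fit(FEET,d);print(t.round(4),th.round(4),e.round(1).tolist())
P=np.array([px(w,u,v) for u in list(range(258,306,3))+list(range(334,382,3)) for v in range(48,192,4)])
def plane(P):
    m=np.ones(len(P),bool)
    for _ in range(6):
        A=np.c_[P[:,:2]-t,np.ones(len(P))];k=np.linalg.lstsq(A[m],P[m,2],rcond=None)[0];r=P[:,2]-A@k;m=abs(r)<.002
    return k,m.mean()
k,m=plane(P)
print('plane slopes,z',k,m)
for n,f in zip('ryb',FEET): print(n,(k[:2]@(M@np.array(f))+k[2]).round(5))
# scale reference: base top white
for u,v in [(220,100),(225,180),(410,180),(415,130),(238,205),(400,205),(246,100)]: print(u,v,px(w,u,v).round(4))
```

```text
r (np.int64(362), np.int64(380), np.int64(145), np.int64(163)) [ 0.6312 -0.1965  0.0463] 0.04682
y (np.int64(259), np.int64(276), np.int64(145), np.int64(162)) [ 0.6168 -0.2959  0.0463] 0.04662
b (np.int64(310), np.int64(329), np.int64(45), np.int64(64)) [ 0.5347 -0.2335  0.0463] 0.04721
[ 0.5942 -0.242 ] -0.1427 [[0.1, 0.3], [-0.0, -0.2], [-0.1, -0.1]]
plane slopes,z [-0.00199851  0.00330017  0.04644087] 1.0
r 0.04652
y 0.04622
b 0.04659
220 100 [ 0.5598 -0.3378  0.0226]
225 180 [ 0.6412 -0.3504  0.0218]
410 180 [ 0.6685 -0.1547  0.0224]
415 130 [ 0.6166 -0.1461  0.0228]
238 205 [ 0.6705 -0.3422  0.022 ]
400 205 [ 0.6953 -0.1671  0.0213]
246 100 [ 0.5647 -0.3055  0.0536]
```

The panel is level to 0.4 mm at 46.4 mm (46.3 mm expected), and the dots sit over their seats within 0.3 mm. The tray is home, so I'm handing in.

```bash
python3 -c "
from cell import robot
print(robot.hand_in())"
```

```text
the job is handed in; nothing more can be done
None
```

The steel tray is back on the scale and released, and the job is handed in: the panel measured level at 46.4 mm (46.3 mm expected) with each foot over its seat, though the judge's verdict was not shown.

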